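# Raise the tester's display lid and hold its sprung selector at the third click

## Robot

A 6-joint arm with a two-finger parallel gripper is mounted at the origin on a cart in front of the work surface, level with it; the furniture and walls round the work are solid. World frame = base frame: x ahead of the robot, y to its left, z up, the work surface at z = 0. Lengths are in mm, angles in rad, forces in N, time in s.
With the tool pointing down it reaches from about 350 to 975 mm from the base axis. Payload 7.1 kg.
Tool frame: the origin (TCP) lies between the finger pads; the fingertips stand 14 mm ahead of it and the grasp point (between the pads) lies 5 mm behind it; z points along the fingers, y is the line along which they close (so a half turn about z gives the same grasp; the last joint's range is limited). The gripper opens to 88 mm and grips with 3 to 60 N. Pads are 20 mm wide; open, the fingers measure 115 mm over their backs; the gripper's body (75 mm by 178 mm) begins 61 mm behind the grasp point.
Start: joints at [-1.138, 0.423, 1.63, -0, 1.089, -0.019], TCP at [272.88, -562.264, 236.675] pointing down, gripper open.
Joint ranges: [-3, 3], [-0.9, 2.11], [0.09, 2.58], [-1.31, 4.45], [0.11, 2.69], [-2.54, 2.54]. Speed limits (rad/s): [2.39, 2.39, 3.01, 3.14, 3.14, 3.14].

## Interface

Orientations are given as a rotation vector (axis times angle).
In Python, from workcell import ctrl gives the robot as it stands. The module is installed in compiled form; this text tells all that it offers.
- The arm moves only by the tool servo_tool, never from a script. Its argument "plan" is a list of rows, each a list of 3 entries, a list of its own where there are three numbers: the closure, from 0 (fully open) to 1 (shut), then the shift along the world's x, y, z in mm, then the turn about the world's z in degrees. In form: [[hand, [x, y, z], yaw], ...]. A call has 1 to 10 rows; each row is the pose to reach, as a shift and turn from the pose commanded when the call began; what a row does not reach only later rows make up. A row lasts 1/12 s, in which the tool goes at most 41.7 mm and 7.16 degrees, less where a joint would pass 70% of its speed; a pose out of reach is approached as far as the arm can. A call with a gripper value outside its range is refused whole. The fingers move at their own pace and stop on an object; the grip force is fixed at half the most. Time passes only in rows, so rows that repeat a pose let the fingers close. It gives the time, the measured TCP pose, the force, the opening and the grip force at its end, in the units of the state.
- ctrl.get_obs(): the state, without advancing time (a new reading comes with each control period).
- ctrl.get_image(name): name is "side" or "top"; returns the picture (480x640x3 uint8, blue, green, red); there is no depth.
- ctrl.camera_info(name): a dict with "fovy" (degrees; the focal length in pixels is half the picture's height over the tangent of half this angle, whatever the lens; pixels are square), "cx", "cy" (the principal point, pixels), "rvec" (rotation vector, rad) and "tvec" (3), from world to camera coordinates, as OpenCV has them. Camera axes: x right, y down, z forward; pixel columns grow to the right and rows downward; lengths in mm; the calibration is good to about 2 mm. A picture is of the moment at which its call begins. camera_info takes no time and is no camera call.
- ctrl.close_job(): hands the job in; it is judged then, once.
The state is a dict: "t": time; "qpos": joint angles; "qvel": joint speeds; "joint_torque": joint torques, N m; "ee_pos": TCP position; "orientation": TCP orientation; "ft_force": force on the tool from outside, world axes, zero at the start; "moment": the same for the moment, N m; "width": finger opening in mm; "grasp_force": force on a finger pad.
Only numpy, scipy, OpenCV 4.12 (cv2) and the standard library are available. Lean on these libraries where they do the work, as an engineer would, in place of code of your own. Each camera call takes 0.05 s, during which the arm holds its last target. There are 200 camera calls.

## Task

Raise the stiff display lid of the bench tester by its wire handle to about 110 degrees from closed (a little past upright) and let go of it. Then turn the bar knob on the panel clockwise, counting clicks from its rest position, to the third stop without running on to the fourth. The knob is sprung and slips back if released, so finish while still gripping it, still, at the third stop; leave the things lying round the tester where they are.

Things in the scene. Friction and masses are not known exactly. Their poses are not given: they have to be found in the camera images.
- tester: grey bench tester, case 155 (x) x 200 (y) x 55 mm high, fixed; origin at the centre of its underside, x points from its front edge to its hinge edge (away from the user), y to its left, z up. The panel is the top of the case, 55 mm above the bench. Three steel posts, 14 mm high, stand on it 73 mm right of the centre line. It is turned by up to 20 degrees either way
- lid (a joint): angle of the lid, rad: 0 closed, 1.92 = 110 degrees, travel ends at 2.5. The hinge is stiff (about 0.4 N m of friction), so the lid stays where it is left; raising it takes about 3 N at the handle. It starts partly raised (0.4 to 0.75), over the knob. Grey shell 142 mm deep from the hinge, 200 wide, 42 thick, dark display inside
- lid_hinge (a point): centre of the lid's hinge line, 77.5 mm behind the tester's centre, 55 mm above the bench; the line runs along the tester's y. The point's axes turn with the lid and equal the tester's when closed; in them the lid reaches to x = -142 mm and from z = 0 to 42 mm
- lid_handle (a point): middle of the lid's handle: a round steel bar, 10 mm thick and 88 mm long, parallel to the hinge, at x = -186 mm, z = 21 mm of the lid's frame (axes of point lid_hinge), 44 mm beyond the lid's front wall on two side wires. A downward gripper can pinch it across (fingers in front and behind) and the bar turns between the fingers as the lid swings
- selector (a joint): angle of the knob, rad, clockwise from above: 0 at rest (start), a click stop every 0.419 rad (24 degrees): the third at 1.257, the fourth at 1.676; travel ends at 2.1. Each click is a torque ripple of about 0.07 N m over a return spring of 0.075 N m/rad; let go at the third stop, it slips back one or two stops. Turning takes up to 0.2 N m
- selector_grip (a point): where to grip the knob: on its axis, 27 mm above the panel, at x = -37, y = 20, z = 82 mm of the tester's frame. The knob is a black bar 40 mm long, 12 mm wide, 4 to 33.5 mm above the panel, on a flat 44 mm disc; the point's x runs along the bar to its pointer end, which at rest points to the hinge. Six ticks on the panel mark rest and five stops
- solder_spool: blue and white spool of solder, 61 mm across and 30 mm high, a bystander; origin under its centre
- flux_tin: flat round tin, 57 mm across and 20 mm high, a bystander left of the tester; origin under its centre
- screwdriver: screwdriver with a black handle, 165 mm long and 20 mm thick, lying, a bystander; origin under its middle

How it is judged:
By the outcome, as a careful person would: the job done as asked, in the order asked, and still so for the second after the job is handed in, while the arm keeps its last pose, push and grip.
It also fails if it takes over 53 s, if anything falls off the work surface, if the arm or the gripper's body presses on something with over 40 N, if the wrist force passes 120 N, or if a joint passes its speed limit or range.

## Working session

There is one attempt and no reset: what is moved stays moved. The work goes in short steps, Python scripts to look and compute and a tool call to move; the robot and the scene stay as the last step left them, time stands still between calls to the robot, and variables do not carry over. Pictures are saved under pics/ and viewed, at most 10 in all, crops included, and the job is handed in when it is done.

Besides the shell and the picture viewer there is one more tool, called after ">>>" in YAML: its name, and indented under it one key for each argument. servo_tool: Moves the arm, as the interface text tells. Its arguments: {"type":"object","properties":{"plan":{"type":"array"}},"required":["plan"]}

```bash
mkdir -p pics
python3 - <<'E'
from workcell import ctrl
import cv2
for n in("side","top"):
    cv2.imwrite(f"pics/{n}0.png",ctrl.get_image(n)); print(n,ctrl.camera_info(n))
print(ctrl.get_obs())
E
```

```text
side {'fovy': 49.97667854546839, 'cx': 314.5470925761923, 'cy': 236.8587093866833, 'rvec': array([ 2.22351857, -0.18801913,  0.07417707]), 'tvec': array([-480.8134167 ,  186.41152662,  792.1329187 ])}
top {'fovy': 55.24441435842529, 'cx': 334.7457777525741, 'cy': 241.4183668855702, 'rvec': array([ 2.11910298, -2.15194094,  0.16805192]), 'tvec': array([122.94987584, 512.7601943 , 850.57288507])}
{'t': 0.1, 'qpos': array([-1.13799941e+00,  4.23763157e-01,  1.63058612e+00, -7.38812451e-06,
        1.08859512e+00, -1.89695224e-02]), 'qvel': array([ 0.00102129, -0.00076443, -0.00195493,  0.00033443,  0.00028397,
       -0.00120065]), 'joint_torque': array([ 2.07448267e-05, -5.45614815e+01, -2.74325109e+01,  6.45378884e-02,
        1.88810454e-02, -3.14621195e-05]), 'ee_pos': array([ 272.68874401, -561.85338194,  235.99099279]), 'orientation': array([-3.06049653e+00, -7.03323066e-01,  4.46085301e-04]), 'ft_force': array([-0.05458431, -0.64339466, -0.15846165]), 'moment': array([-0.00725526,  0.03852207,  0.04382853]), 'grasp_force': 0.0, 'width': 87.73780386776019}
```

View pics/side0.png

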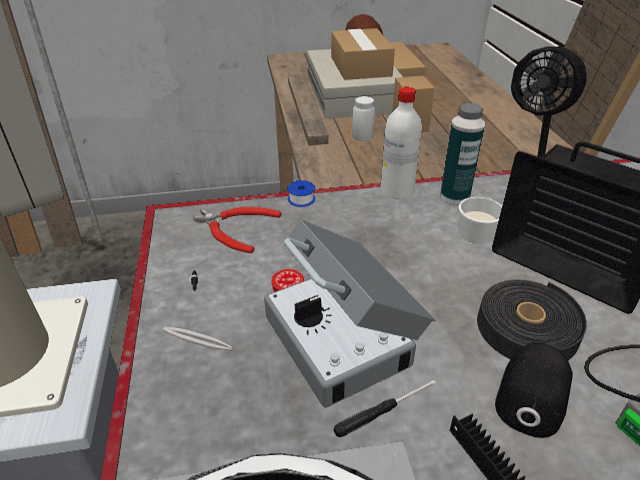

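View pics/top0.png

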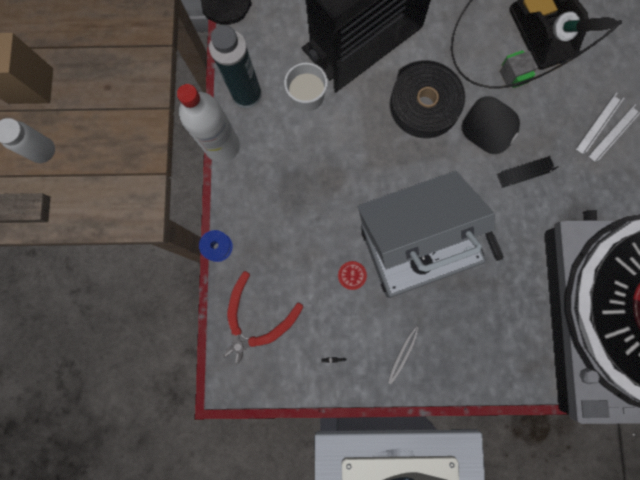

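The top view shows the tester at about (425,245) with the handle at (415-480,235-265). The side view shows the knob at (310,310), the handle from (290,243) to (345,292), and the posts at (335,360), (360,348) and (383,338). I'll enlarge both.

Run:
```python
import cv2
a=cv2.imread("pics/side0.png")[210:410,250:450]; b=cv2.imread("pics/top0.png")[165:305,345:515]
cv2.imwrite("pics/sc.png",cv2.resize(a,(600,600),interpolation=cv2.INTER_CUBIC))
cv2.imwrite("pics/tc.png",cv2.resize(b,None,fx=4,fy=4,interpolation=cv2.INTER_CUBIC))
```

```text
(no output)
```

View pics/sc.png

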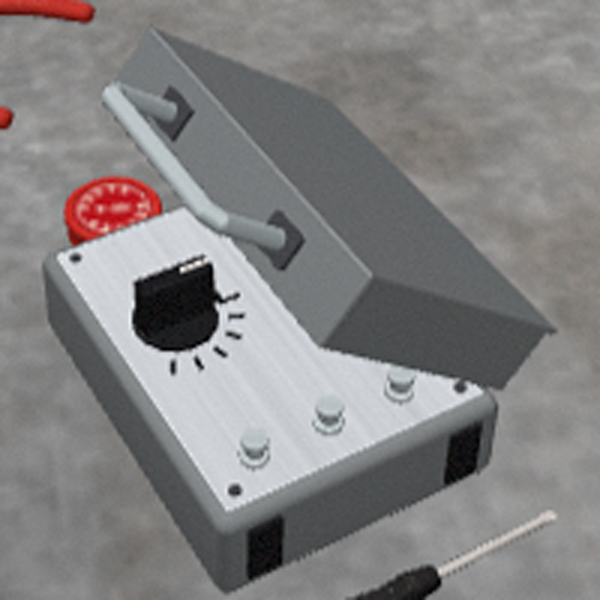

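View pics/tc.png

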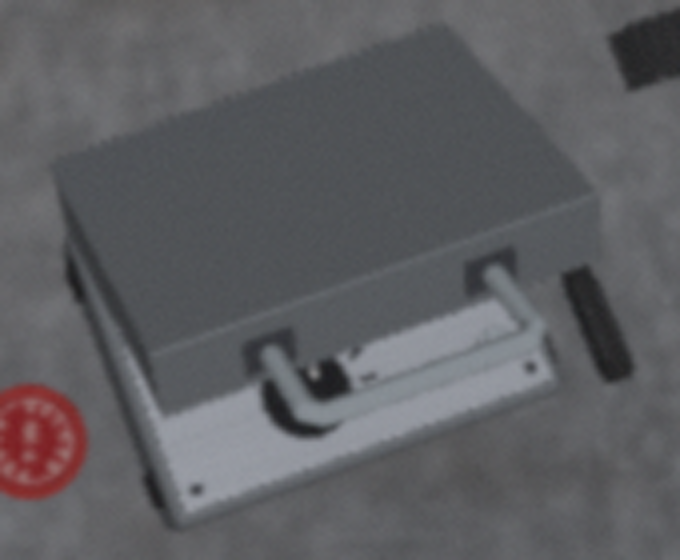

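The side crop shows the lid corners, the handle bends at (108,92) and (222,225), and the knob bar top near (174,272). The top crop shows the lid's four top corners and the handle bends at (310,415) and (540,325). I'll fit the pose to these.

```bash
cat > h.py <<'E'
import numpy as np,cv2
from scipy.optimize import least_squares
from workcell import ctrl
def proj(n,P):
    c=ctrl.camera_info(n); f=240/np.tan(np.radians(c['fovy']/2))
    K=np.array([[f,0,c['cx']],[0,f,c['cy']],[0,0,1]])
    return cv2.projectPoints(np.array(P,float),c['rvec'],c['tvec'],K,None)[0].reshape(-1,2)
def world(p,pt,kind):   # p: x,y,yaw,lid,z0
    pt=np.array(pt,float)
    if kind=='L':
        c,s=np.cos(p[3]),np.sin(p[3]); x,y,z=pt
        pt=np.array([77.5+c*x+s*z,y,55-s*x+c*z])
    c,s=np.cos(p[2]),np.sin(p[2])
    return np.array([p[0]+c*pt[0]-s*pt[1],p[1]+s*pt[0]+c*pt[1],p[4]+pt[2]])
E
cat > fit.py <<'E'
from h import *
S=[((320,347),(-142,-100,0),'L'),((372,275),(-142,-100,42),'L'),((152,28),(-142,100,42),'L'),((555,330),(0,-100,42),'L'),
((108,90),(-186,42,21),'L'),((222,222),(-186,-42,21),'L'),((174,272),(-37,20,88.5),'T')]
T=[((152,352),(-142,100,42),'L'),((598,197),(-142,-100,42),'L'),((52,162),(0,100,42),'L'),((445,25),(0,-100,42),'L'),
((170,415),(-142,100,0),'L'),((310,413),(-186,42,21),'L'),((540,327),(-186,-42,21),'L')]
def res(p):
    r=[]
    for n,L,k,o in(("side",S,3,(250,210)),("top",T,4,(345,165))):
        px=np.array([(np.array(a[0])+.5)/k-.5+o for a in L])
        r.append(proj(n,[world(p,a[1],a[2]) for a in L])-px)
    return np.vstack(r)
s=least_squares(lambda p:res(p).ravel(),[500,-100,.3,.6,0],loss='soft_l1',x_scale=[10,10,.1,.1,10])
print(s.x); print(res(s.x).round(1).tolist())
p=s.x; np.save("p.npy",p)
print("hinge",world(p,(77.5,0,55),'T'),"handle",world(p,(-186,0,21),'L'),"knob",world(p,(-37,20,82),'T'))
for L in np.arange(round(p[3],1),2.0,.1):
    q=p.copy();q[3]=L;print(round(L,2),(world(q,(-186,0,21),'L')-world(p,(-186,0,21),'L')).round(1))
E
python3 fit.py
```

```text
[ 5.10564080e+02 -5.59188430e+01  3.36433630e-01  6.91999610e-01
  3.62646526e-01]
[[-1.5, 1.8], [0.8, -0.3], [-0.9, -1.1], [0.9, 0.2], [2.2, 2.7], [-6.2, -5.0], [-0.7, 1.1], [-0.1, -0.1], [1.0, -2.6], [-0.9, -0.5], [-0.1, -1.8], [-0.8, 1.4], [5.5, -1.3], [-3.5, 2.3]]
hinge [583.71927584 -30.33432854  55.36264653] handle [461.18188203 -73.18924405 190.21457768] knob [469.03591883 -49.25462522  82.36264653]
0.7 [1.  0.4 1. ]
0.8 [14.4  5.  13.2]
0.9 [28.9 10.1 23.9]
1.0 [44.4 15.5 33. ]
1.1 [60.6 21.2 40.4]
1.2 [77.4 27.1 46.1]
1.3 [94.7 33.1 50. ]
1.4 [112.2  39.3  52. ]
1.5 [129.9  45.4  52.2]
1.6 [147.5  51.6  50.5]
1.7 [164.8  57.6  46.9]
1.8 [181.7  63.6  41.5]
1.9 [198.1  69.3  34.4]
```

>>> servo_tool:
  plan:
    - [0.58,[0,0,30],0]
    - [0.58,[60,160,30],20]
    - [0.58,[190,490,30],83.4]
    - [0.58,[190,490,30],83.4]
    - [0.58,[190,490,30],83.4]
    - [0.58,[190,490,30],83.4]
    - [0.58,[190,490,30],83.4]
    - [0.58,[190,490,30],83.4]
    - [0.58,[190,490,30],83.4]
    - [0.58,[190,490,30],83.4]

```text
t: 0.93
ee_pos: [408.4, -210.6, 266.6]
orientation: [-2.208, -2.234, 0.0]
ft_force: [0.9, 0.9, -0.6]
width: 36.6
grasp_force: 0.0
```

>>> servo_tool:
  plan:
    - [0.58,[0,0,0],0]
    - [0.58,[0,0,0],0]
    - [0.58,[0,0,0],0]

```text
t: 1.18
ee_pos: [408.3, -212.7, 266.6]
orientation: [2.215, 2.228, -0.001]
ft_force: [-0.6, -0.2, -0.2]
width: 36.7
grasp_force: 0.0
```

>>> servo_tool:
  plan:
    - [0.58,[54,141,0],19]
    - [0.58,[54,141,0],19]
    - [0.58,[54,141,0],19]
    - [0.58,[54,141,0],19]
    - [0.58,[54,141,0],19]
    - [0.58,[54,141,0],19]
    - [0.58,[54,141,-20],19]
    - [0.58,[54,141,-40],19]
    - [0.58,[54,141,-40],19]

```text
t: 1.93
ee_pos: [459.8, -73.2, 223.8]
orientation: [-1.818, -2.556, 0.004]
ft_force: [-0.3, -0.3, -0.4]
width: 37.3
grasp_force: 0.0
```

Run:
```python
from workcell import ctrl
import cv2
print(ctrl.get_obs()['ee_pos'])
a=ctrl.get_image("side")[170:370,230:430]; b=ctrl.get_image("top")[165:305,345:515]
cv2.imwrite("pics/b.png",cv2.hconcat([cv2.resize(a,(400,400),interpolation=2),cv2.resize(b,(400,400),interpolation=2)]))
```

```text
[459.82075906 -73.23571118 223.7601553 ]
```

View pics/b.png

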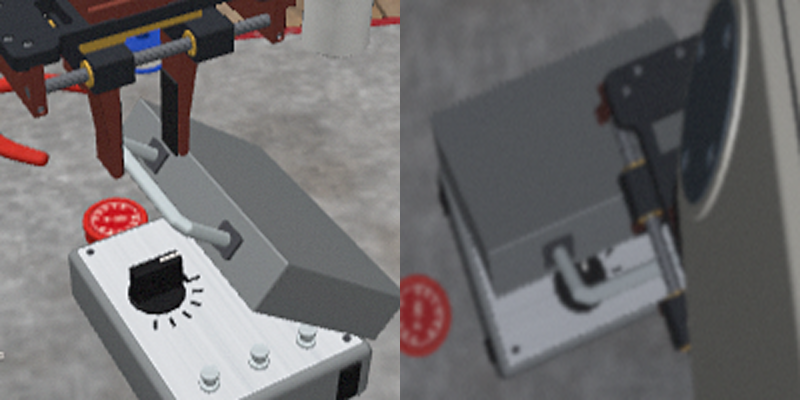

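The side crop shows the open fingers (tips at about (120,175) and (182,155)) straddling the bar's middle from above, so I'll descend.

>>> servo_tool:
  plan:
    - [0.58,[1,1,-15],0]
    - [0.58,[1,1,-30],0]
    - [0.58,[1,1,-42],0]
    - [0.58,[1,1,-42],0]
    - [1,[1,1,-42],0]
    - [1,[1,1,-42],0]
    - [1,[1,1,-42],0]
    - [1,[1,1,-42],0]
    - [1,[1,1,-42],0]

```text
t: 2.78
ee_pos: [460.1, -71.9, 185.3]
orientation: [-1.812, -2.561, 0.01]
ft_force: [-13.7, -8.9, 14.0]
width: 9.2
grasp_force: 30.0
```

Run:
```python
import numpy as np
b=.1124; f=lambda L:np.array([.944*-np.cos(L+b)*187.2,.330*-np.cos(L+b)*187.2,np.sin(L+b)*187.2])
for k in range(3):
  L=np.linspace(.69,1.93,29)[k*10:k*10+11]
  print([(f(l)-f(L[0])).round(1).tolist() for l in L[1:]])
```

```text
[[5.7, 2.0, 5.6], [11.7, 4.1, 11.0], [17.9, 6.3, 16.0], [24.3, 8.5, 20.8], [30.9, 10.8, 25.3], [37.7, 13.2, 29.4], [44.6, 15.6, 33.3], [51.7, 18.1, 36.8], [58.9, 20.6, 39.9], [66.3, 23.2, 42.8]]
[[7.5, 2.6, 2.5], [15.0, 5.3, 4.6], [22.7, 7.9, 6.4], [30.4, 10.6, 7.8], [38.2, 13.3, 8.8], [46.0, 16.1, 9.5], [53.8, 18.8, 9.8], [61.6, 21.5, 9.8], [69.4, 24.3, 9.3], [77.2, 27.0, 8.5]]
[[7.7, 2.7, -1.2], [15.4, 5.4, -2.7], [23.1, 8.1, -4.5], [30.6, 10.7, -6.8], [38.0, 13.3, -9.4], [45.4, 15.9, -12.3], [52.6, 18.4, -15.5], [59.6, 20.8, -19.1]]
```

>>> servo_tool:
  plan:
    - [1,[5,1.5,6],0]
    - [1,[11,3.5,11.5],0]
    - [1,[17,6,16.5],0]
    - [1,[23.5,8,21],0]
    - [1,[30,10.5,25.5],0]
    - [1,[37,13,30],0]
    - [1,[44,15,34],0]
    - [1,[51,17.5,37],0]
    - [1,[58,20,40],0]
    - [1,[65.5,23,43],0]

```text
t: 3.62
ee_pos: [528.4, -48.4, 229.1]
orientation: [1.816, 2.563, -0.003]
ft_force: [-4.9, -6.0, 6.2]
width: 9.1
grasp_force: 30.0
```

>>> servo_tool:
  plan:
    - [1,[7.5,2.5,2.5],0]
    - [1,[15,5,4.5],0]
    - [1,[22.5,8,6.5],0]
    - [1,[30.5,10.5,8],0]
    - [1,[38,13.5,9],0]
    - [1,[46,16,9.5],0]
    - [1,[54,19,10],0]
    - [1,[61.5,21.5,10],0]
    - [1,[69.5,24,9.5],0]
    - [1,[77,27,8.5],0]

```text
t: 4.45
ee_pos: [606.7, -21.1, 236.6]
orientation: [1.816, 2.562, -0.001]
ft_force: [0.1, -8.1, 0.7]
width: 9.1
grasp_force: 30.0
```

>>> servo_tool:
  plan:
    - [1,[7.5,2.5,-1],0]
    - [1,[15.5,5.5,-2.5],0]
    - [1,[23,8,-4.5],0]
    - [1,[30.5,10.5,-7],0]
    - [1,[38,13.5,-9.5],0]
    - [1,[45,16,-12.5],0]
    - [1,[52,18.5,-15.5],0]
    - [1,[58.5,20.5,-19],0]
    - [1,[58.5,20.5,-19],0]
    - [1,[58.5,20.5,-19],0]

```text
t: 5.28
ee_pos: [665.9, -0.3, 216.9]
orientation: [1.815, 2.561, 0.001]
ft_force: [3.8, -4.5, -1.7]
width: 9.3
grasp_force: 30.0
```

Run:
```python
from h import *
o=ctrl.get_obs();p=np.load("p.npy");h=world(p,(77.5,0,55),'T');v=o['ee_pos']+[0,0,5]-h
d=v[0]*np.cos(p[2])+v[1]*np.sin(p[2]);print(o['t'],o['ee_pos'],np.hypot(d,v[2]),np.pi-np.arctan2(v[2],d)-.1124)
```

```text
5.2833 [ 6.65891335e+02 -2.93101391e-01  2.16887391e+02] 188.10555463326625 1.942112242920473
```

>>> servo_tool:
  plan:
    - [0.58,[0,0,0],0]
    - [0.58,[0,0,0],0]
    - [0.58,[0,0,0],0]
    - [0.58,[0,0,0],0]
    - [0.58,[0,0,15],0]
    - [0.58,[0,0,40],0]
    - [0.58,[0,0,70],0]
    - [0.58,[-30,-10,80],0]
    - [0.58,[-60,-20,80],7]
    - [0.58,[-100,-35,80],14]

```text
t: 6.12
ee_pos: [565.8, -34.2, 298.2]
orientation: [1.48, 2.768, 0.003]
ft_force: [-1.0, -0.6, 0.1]
width: 37.2
grasp_force: 0.0
```

>>> servo_tool:
  plan:
    - [0.3,[-40,-50,0],7]
    - [0.3,[-80,-100,0],14]
    - [0.3,[-120,-150,0],21]
    - [0.3,[-130,-180,0],28]
    - [0.3,[-130,-200,0],35]
    - [0.3,[-130,-200,0],42]
    - [0.3,[-130,-200,0],49]
    - [0.3,[-130,-200,0],56]
    - [0.3,[-130,-200,0],63]
    - [0.3,[-130,-200,0],63]

```text
t: 6.95
ee_pos: [435.1, -235.0, 297.4]
orientation: [-0.182, 3.136, 0.0]
ft_force: [0.1, 0.2, 0.1]
width: 61.5
grasp_force: 0.0
```

Run:
```python
from workcell import ctrl
import cv2
o=ctrl.get_obs();print(o['t'],o['ee_pos'],o['orientation'],o['qpos'])
a=ctrl.get_image("side")[190:410,240:460]; b=ctrl.get_image("top")[165:305,345:485]
cv2.imwrite("pics/c.png",cv2.hconcat([cv2.resize(a,(400,400),interpolation=2),cv2.resize(b,(400,400),interpolation=2)]))
```

```text
6.95 [ 435.08063439 -234.97961476  297.38747904] [-1.82230241e-01  3.13575925e+00  1.83144208e-04] [-5.19501134e-01  1.56535064e-01  1.85161998e+00  4.35095730e-04
  1.13304653e+00 -2.20657843e+00]
```

View pics/c.png

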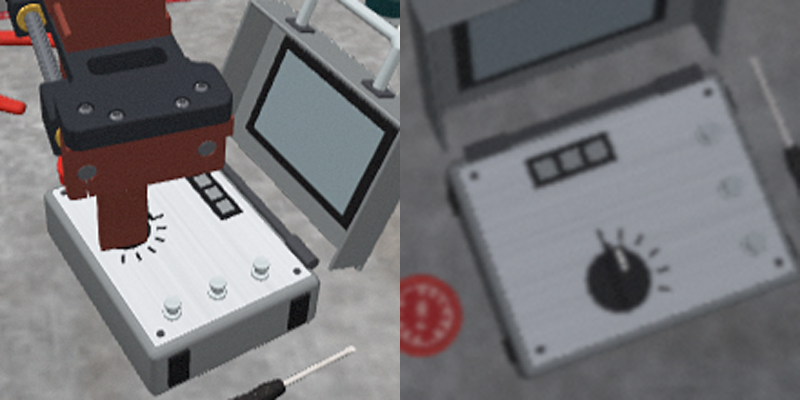

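The lid is past upright and standing on its own. The top crop shows the knob disc centred at about (618,279), still at rest, with its white pointer towards the hinge.

Run:
```python
from h import *
p=np.load("p.npy")
q=proj("top",[world(p,(-37,20,57),'T'),world(p,(-37,20,57),'T')+[10,0,0],world(p,(-37,20,57),'T')+[0,10,0]]);print(q, (q[0]-[345,165]+.5)*400/140-.5+[400,0])
# lower corners of case panel-screw check omitted
```

```text
[[421.7616171  262.46752859]
 [421.52251947 257.22988499]
 [416.48220402 262.54919099]] [620.24747742 279.40722455]
```

>>> servo_tool:
  plan:
    - [0.3,[7,40,0],0]
    - [0.3,[15,80,0],2]
    - [0.3,[22,120,-10],6]
    - [0.3,[29,158,-30],10]
    - [0.3,[34,186,-55],12.6]
    - [0.3,[34,186,-90],12.6]
    - [0.3,[34,186,-120],12.6]
    - [0.3,[34,186,-140],12.6]
    - [0.3,[34,186,-150],12.6]
    - [0.3,[34,186,-150],12.6]

```text
t: 7.88
ee_pos: [468.1, -48.3, 145.4]
orientation: [0.515, -3.095, -0.002]
ft_force: [-1.0, -0.4, 0.2]
width: 61.4
grasp_force: 0.0
```

Run:
```python
from workcell import ctrl
import cv2
o=ctrl.get_obs();print(o['t'],o['ee_pos'],o['orientation'])
a=ctrl.get_image("side")[190:410,240:460]; b=ctrl.get_image("top")[165:305,345:485]
cv2.imwrite("pics/d.png",cv2.hconcat([cv2.resize(a,(400,400),interpolation=2),cv2.resize(b,(400,400),interpolation=2)]))
```

```text
7.8833 [468.05943043 -48.28962192 145.42092851] [ 5.15042954e-01 -3.09531722e+00 -1.92715288e-03]
```

View pics/d.png

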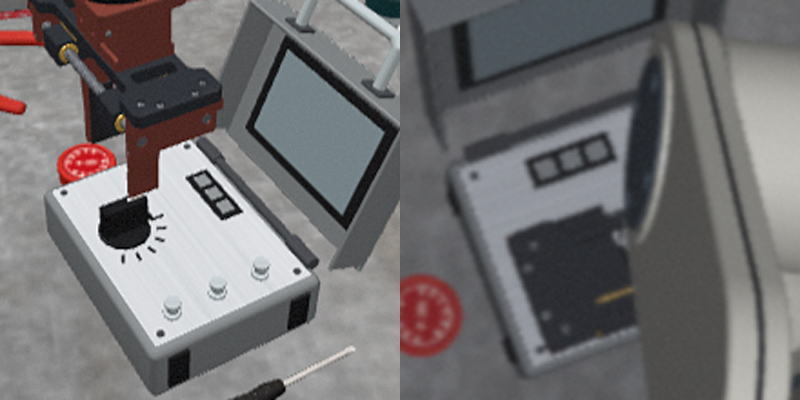

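The side crop shows the fingers above and either side of the knob (knob at about (125,220)) and the lid still standing. I'll lower and grip.

>>> servo_tool:
  plan:
    - [0.3,[1,0,-25],0]
    - [0.3,[1,0,-50],0]
    - [0.3,[1,0,-68],0]
    - [0.3,[1,0,-68],0]
    - [1,[1,0,-68],0]
    - [1,[1,0,-68],0]
    - [1,[1,0,-68],0]
    - [1,[1,0,-68],0]
    - [1,[1,0,-68],0]
    - [1,[1,0,-68],0]

```text
t: 8.82
ee_pos: [470.7, -48.7, 79.8]
orientation: [-0.517, 3.098, -0.001]
ft_force: [0.5, -0.5, 0.3]
width: 24.7
grasp_force: 0.0
```

Run:
```python
from workcell import ctrl
o=ctrl.get_obs();print({k:o[k] for k in('t','ee_pos','orientation','moment','ft_force','width','qpos')})
```

```text
{'t': 8.8167, 'ee_pos': array([470.68800219, -48.74656472,  79.81832332]), 'orientation': array([-5.16793673e-01,  3.09763640e+00, -5.58970561e-04]), 'moment': array([ 0.09117235, -0.1157647 ,  0.06127125]), 'ft_force': array([ 0.51464056, -0.50015521,  0.30047261]), 'width': 24.67107040168155, 'qpos': array([-1.28340604e-01,  4.67639181e-01,  2.05349984e+00, -1.73131581e-05,
        6.19257012e-01, -2.02974744e+00])}
```

>>> servo_tool:
  plan:
    - [1,[-1,0,-2.5],0]
    - [1,[-1,0,-2.5],0]
    - [1,[-1,0,-2.5],0]
    - [1,[-1,0,-2.5],0]
    - [1,[-1,0,-2.5],0]
    - [1,[-1,0,-2.5],0]

```text
t: 9.32
ee_pos: [468.8, -48.1, 76.5]
orientation: [0.516, -3.098, -0.002]
ft_force: [0.1, 5.1, 2.3]
width: 11.9
grasp_force: 30.0
```

```bash
cat > s.py <<'E'
from workcell import ctrl
import numpy as np
o=ctrl.get_obs();r=o['orientation'];y=2*np.degrees(np.arctan2(r[1],r[0]))-90
print(o['t'],o['ee_pos'].round(1),'ydir',round((y)%180,2),'M',o['moment'].round(3),'F',o['ft_force'].round(1),o['width'],o['grasp_force'],'j6',o['joint_torque'][5])
E
python3 s.py
```

```text
9.3167 [468.8 -48.1  76.5] ydir 108.93 M [ 0.986 -0.021 -0.039] F [0.1 5.1 2.3] 11.877514492922009 29.99707818031311 j6 0.000746314999560127
```

>>> servo_tool:
  plan:
    - [1,[0,0,0],-4]
    - [1,[0,0,0],-9]
    - [1,[0,0,0],-15]
    - [1,[0,0,0],-20]
    - [1,[0,0,0],-25]
    - [1,[0,0,0],-30]
    - [1,[0,0,0],-36]
    - [1,[0,0,0],-42]
    - [1,[0,0,0],-47]
    - [1,[0,0,0],-50]

```text
t: 10.15
ee_pos: [468.9, -47.8, 76.5]
orientation: [-0.848, -3.024, -0.002]
ft_force: [-0.8, 7.4, 1.4]
width: 11.9
grasp_force: 30.0
```

```bash
python3 s.py
```

```text
10.15 [468.9 -47.8  76.5] ydir 58.66 M [ 1.559 -0.095  0.151] F [-0.8  7.4  1.4] 11.895107444696535 29.99354660511017 j6 -0.21188592072576284
```

>>> servo_tool:
  plan:
    - [1,[0,0,0],-4]
    - [1,[0,0,0],-8]
    - [1,[0,0,0],-12]
    - [1,[0,0,0],-16]
    - [1,[0,0,0],-19]
    - [1,[0,0,0],-21]
    - [1,[0,0,0],-22]
    - [1,[0,0,0],-22]
    - [1,[0,0,0],-22]
    - [1,[0,0,0],-22]

```text
t: 10.98
ee_pos: [469.0, -47.6, 76.5]
orientation: [-1.403, -2.809, -0.002]
ft_force: [0.4, 8.8, 1.0]
width: 12.2
grasp_force: 30.0
```

```bash
python3 s.py;python3 - <<'E'
from workcell import ctrl
import cv2
a=ctrl.get_image("side")
cv2.imwrite("pics/e.png",cv2.hconcat([cv2.resize(a[270:350,270:350],(400,400),interpolation=2),cv2.resize(a[190:410,240:460],(400,400),interpolation=2)]))
E
```

```text
10.9833 [469.  -47.6  76.5] ydir 36.92 M [ 1.639 -0.135  0.073] F [0.4 8.8 1. ] 12.211559681062132 29.99429225921631 j6 0.09643948869779706
```

View pics/e.png

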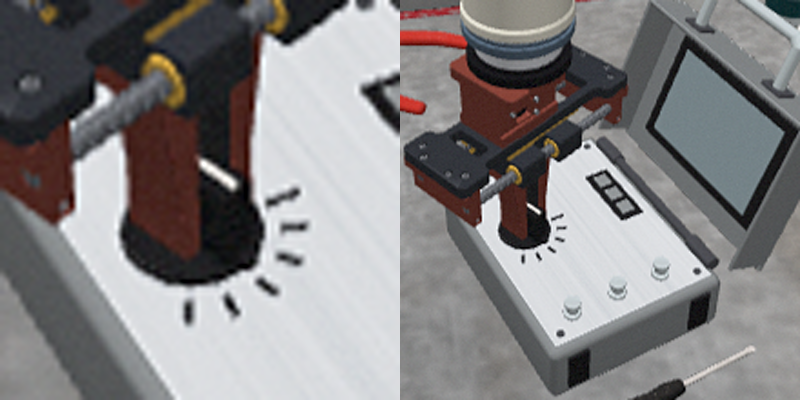

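Run:
```python
from h import *
p=np.load("p.npy")
for a in (48,60,72,84,96):
    t=np.radians(a);q=proj("side",[world(p,(-37+r*np.cos(t),20-r*np.sin(t),88.5),'T') for r in(0,6,20)])
    q=(q-270+.5)*5-.5; d=q[2]-q[1]; print(a,q.round().tolist(),np.degrees(np.arctan2(d[1],d[0])).round(1))
```

```text
48 [[187.0, 159.0], [206.0, 164.0], [251.0, 175.0]] 13.6
60 [[187.0, 159.0], [204.0, 166.0], [245.0, 184.0]] 23.2
72 [[187.0, 159.0], [201.0, 169.0], [236.0, 192.0]] 33.9
84 [[187.0, 159.0], [198.0, 171.0], [225.0, 199.0]] 46.2
96 [[187.0, 159.0], [194.0, 172.0], [213.0, 204.0]] 60.3
```

The pointer sits at about 72° in the picture, and the holding torque of 0.096 N m matches the spring torque at the third stop. I'm handing in.

```bash
python3 -c "
from workcell import ctrl
print(ctrl.close_job())"
```

```text
the job is handed in; nothing more can be done
None
```

The lid is up at about 111° and released, the knob is held still at the third stop (about 72° clockwise), and the job was handed in at about 11 s; no verdict came back.

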